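# Shut and lock the small-parts rack

### The job

Two drawers of the small-parts rack on the bench have been left open, one in the lower row and one in the upper row. With the fingertips, push both drawers fully shut, and only then push the upright ear of the steel locking bar on top of the rack along until the bar reaches its end stop, so that its hanging strips stand in front of the drawers. Leave the loose things on the bench and on the rack where they are.

Things in the scene. Friction and masses are not known exactly. Their poses are not given: they have to be found in the camera images.
- rack: White small-parts rack, 150 (x) x 300 (y) x 120 (z) mm, fixed. Origin: centre of underside; its front faces its own -x, to the robot; z up. Four drawer columns, centres at y = -105, -35, 35, 105 mm, each a lower and an upper drawer. Two drawers, in different columns, are open; which columns varies. Shut fronts lie at x = -76 mm. Drawers slide along x, the locking bar on top along y.
- low_front (a point): Centre of the front face of the open lower-row drawer, 35 mm above the bench; moves with it. Axes as the rack's: -x points out of the face. Clear open-topped drawer; face 53 mm wide, 44 mm high, with a pull lip (30 mm wide, 4 high, sticking out 7) near its bottom edge. Low beside the 120 mm rack: lean the tool back about 25 degrees, fingers shut, tips ahead.
- high_front (a point): Centre of the front face of the open upper-row drawer, 85 mm above the bench; moves with it. Axes as the rack's. Same drawer as the lower one: face 53 mm wide, 44 mm high, the same pull lip near its bottom edge.
- low_drawer (a joint): How far the open lower drawer is out, m: 0 = fully shut (stop), starts 0.045 to 0.085; about 1.5 N of friction, stays where it is left.
- high_drawer (a joint): How far the open upper drawer is out, m: 0 = fully shut (stop), starts 0.045 to 0.085; about 1.5 N of friction, stays where it is left.
- lock_ear (a point): Point on the steel bar's ear, an upright plate 22 mm (rack x) by 5 mm (rack y) on the rack's top near its front edge, about the middle: its top edge is 155 mm above the bench, this point 10 mm lower on its centre plane. Moves with the bar. Axes as the rack's.
- lock_bar (a joint): Locking bar, m: 0 = locked (end stop), starts at 0.031 to 0.039; falls as the ear is pushed to the rack's -y (robot's right). 2 N friction, stays put. Flat bar 280 x 32 x 3 mm, top at 124 mm; four strips 8 mm wide hang at the rack's x = -91 to -94 mm down to 16 mm above the bench: between the columns when unlocked, before the drawers' middles when locked.
- spray_can: Loose bystander: spray can, 54 mm across, 150 mm high, standing on the bench beyond the rack's left (+y) end. Origin: centre of its underside.
- gauge_case: Loose bystander: flat wooden gauge case 100 x 65 x 26 mm, lying on the bench off the rack's right (-y) end. Origin: centre of its underside.
- tape_roll: Loose bystander: yellow roll of tape, 64 mm across, 24 mm high, lying on the back part of the rack's top. Origin: centre of its underside.
- screwdriver: Loose bystander: screwdriver 180 mm long lying on the bench in front of the rack, nearer the robot. Origin: on its underside near mid-length.
- jar: Loose bystander: small jar, 48 mm across, 55 mm high, on the bench to the front right of the rack. Origin: centre of its underside.
- spool: Loose bystander: aluminium spool, 40 mm across, 34 mm high, on the bench to the front left of the rack. Origin: centre of its underside.

How it is judged:
On the way, in this order (a step that is already met when the one before it is completed fails the run):
1. both open drawers are pushed fully shut (within 4 mm), in either order, with the bar still unlocked (value of joint each of low_drawer, high_drawer below 0.004 m), for 0.2 s.
2. the locking bar is pushed to its end stop (within 4 mm) (value of joint lock_bar below 0.004 m), for 0.2 s.
At the end, for the whole second after the job is handed in: Both drawers shut to within 4 mm, the locking bar within 4 mm of its locked end stop, and every loose bystander within 25 mm of where it started (all of step 1 and value of joint lock_bar below 0.004 m and not (distance of any of spray_can, gauge_case, tape_roll, screwdriver, jar, spool from where it was at the start of the episode above 0.025 m)); the robot touches nothing.
It fails at once if the locking bar is slid over (more than about 1 cm) while a drawer is still out (value of joint lock_bar below 0.02 m and value of joint any of low_drawer, high_drawer above 0.006 m).
It fails at once if a drawer is pulled further out instead of pushed in (value of joint any of low_drawer, high_drawer above 0.097 m).
It fails at once if a loose bystander is lifted, carried, knocked over or shoved more than 25 mm (distance of any of spray_can, gauge_case, tape_roll, screwdriver, jar, spool from where it was at the start of the episode above 0.025 m or angle between any of spray_can, gauge_case, tape_roll, jar, spool's own z axis and vertical above 0.5 rad).
It also fails if it takes over 58 s, if anything falls off the work surface, if the arm or the gripper's body presses on something with over 40 N, if the wrist force passes 120 N, or if a joint passes its speed limit or range.

### The arm

A 6-joint arm with a two-finger parallel gripper is mounted at the origin on the work surface. World frame = base frame: x ahead of the robot, y to its left, z up, the work surface at z = 0. Lengths are in m, angles in rad, forces in N, time in s.
With the tool pointing down it reaches from about 0.3 to 0.775 m from the base axis. Payload 14.6 kg.
Tool frame: the origin (TCP) lies on the mounting face of the last link; the fingertips stand 199 mm ahead of it and the grasp point (between the pads) lies 180 mm ahead of it; z points along the fingers, y is the line along which they close (so a half turn about z gives the same grasp; the last joint's range is limited). The gripper opens to 94 mm and grips with 3 to 60 N. Pads are 16 mm wide; open, the fingers measure 119 mm over their backs; the gripper's body (75 mm by 177 mm) begins 78 mm behind the grasp point.
Start: joints at [-1.242, 0.3, 1.521, -0, 1.321, -0.067], TCP at [0.212, -0.507, 0.405] pointing down, gripper open.
Joint ranges: [-3.03, 3.03], [-0.79, 2.21], [0.23, 2.52], [-1.04, 4.18], [0, 3.07], [-2.55, 2.55]. Speed limits (rad/s): [2.22, 2.22, 2.57, 3.14, 3.14, 3.14].

### API

Orientations are given as [roll, pitch, yaw] about the fixed x, y, z axes, in that order (R = Rz(yaw) Ry(pitch) Rx(roll)).
In Python, from station import telemetry, cams, workorder, finder gives the robot as it stands.
- The arm moves only by the tool jog_arm, never from a script. Its argument "rows" is a list of rows, each an object with "gripper": the finger opening in m, from 0 to 0.094; "slide": the shift along the tool's x, y, z in m, a list of three; "spin": the turn about the tool's z in rad. In form: [{"gripper": gripper, "slide": [tx, ty, tz], "spin": spin}, ...]. A call has 1 to 8 rows; each row is the pose to reach, as a shift and turn from the pose commanded when the call began, along the tool's axes at that moment; what a row does not reach only later rows make up. A row lasts 1/10 s, in which the tool goes at most 50 mm and 8.59 degrees, less where a joint would pass 70% of its speed; a pose out of reach is approached as far as the arm can. A call with a gripper value outside its range is refused whole. The fingers move at their own pace and stop on an object; "squeeze" is the grip in N (left out, the last holds). Time passes only in rows, so rows that repeat a pose let the fingers close. It gives the time, the measured TCP pose, the force, the opening and the grip force at its end, in the units of the state.
- telemetry.get_obs(): the state, without advancing time (a new reading comes with each control period).
- cams.camera(name): name is "side" or "top" or "wrist"; returns (picture, depth): 480x640x3 uint8, red, green, blue; 480x640 float32, m along the optical axis (not along the pixel's ray), 0 where there is no reading.
- cams.camera_info(name): a dict with "camera_matrix" (3x3 intrinsics, pixels), "k1" (the pictures are not rectified: a ray, as slopes to the right and down, at radius r is drawn at 1 + k1 r^2 times it, then the intrinsics apply), "R" (3x3) and "t" (3): a world point X has camera coordinates R X + t; the wrist camera has in their place "tool_from_camera" (4x4, takes a point from camera to tool coordinates, whose origin is the TCP and whose axes are the flange's). Camera axes: x right, y down, z forward; pixel columns grow to the right and rows downward; lengths in m; the calibration is good to about 2 mm. A picture is of the moment at which its call begins: read the wrist's pose just before it. camera_info takes no time and is no camera call.
- workorder.hand_in(): hands the job in; it is judged then, once.
Trained networks look in the newest picture that a camera, given by its name, has taken for a name from the list of things; names that differ only in an ending like _2 or _b are one class to them, and where a whole thing is asked for, a point or a joint stands for the part that bears it (a point fixed in the world has none). Each returns a list of dicts, best first, with "confidence" (0 to 1); they miss things now and then, are a little off and sometimes report something else, mostly with a low value. They report only what shows in the picture. A call takes as long as a camera call.
- finder.find_in(target, camera): "point" ([x, y, z] in m, in world coordinates, good to about 4 mm: the middle of the surface that is visible of it).
- finder.masks_of(target, camera): "region" (480x640 bool, what is visible of it).
The state is a dict: "time_s": time; "qpos": joint angles; "joint_vel": joint speeds; "tau": joint torques, N m; "ee_pos": TCP position; "eef_rot": TCP orientation; "force": force on the tool from outside, world axes, zero at the start; "moment": the same for the moment, N m; "grip_width": finger opening in m; "grip_force": force on a finger pad.
Only numpy, scipy, OpenCV 4.12 (cv2) and the standard library are available. Lean on these libraries where they do the work, as an engineer would, in place of code of your own. Each camera call takes 0.05 s, during which the arm holds its last target. There are 200 camera calls.

## Working session

There is one attempt and no reset: what is moved stays moved. The work goes in short steps, Python scripts to look and compute and a tool call to move; the robot and the scene stay as the last step left them, time stands still between calls to the robot, and variables do not carry over. Pictures are saved under pics/ and viewed, at most 10 in all, crops included, and the job is handed in when it is done.

Besides the shell and the picture viewer there is one more tool, called after "Request:" by a JSON object that holds its "method" and its "body". jog_arm: Moves the arm, as the interface text tells. Its arguments: {"type":"object","properties":{"rows":{"type":"array","items":{"type":"object","properties":{"gripper":{"type":"number"},"slide":{"type":"array","items":{"type":"number"}},"spin":{"type":"number"}}}},"squeeze":{"type":"number"}},"required":["rows"]}

```bash
ls; mkdir -p pics; cat > h.py <<'E'
import numpy as np,cv2
from station import telemetry,cams,workorder,finder
def snap(n,f):
    p,d=cams.camera(n); cv2.imwrite(f'pics/{f}.png',p[:,:,::-1]); np.savez(f'pics/{f}.npz',p=p,d=d); return p,d
def world(n,d):
    i=cams.camera_info(n);K=np.array(i['camera_matrix']);v,u=np.mgrid[:480,:640]
    pts=cv2.undistortPoints(np.stack([u,v],-1).reshape(-1,1,2).astype(np.float64),K,np.array([i['k1'],0,0,0.])).reshape(480,640,2)
    c=np.dstack([pts*d[...,None],d]); return (c-np.array(i['t']))@np.array(i['R'])
E
python3 - <<'E'
from h import *
o=telemetry.get_obs();print({k:np.round(v,3) for k,v in o.items()})
for n in('top','side'):
    snap(n,n+'0')
    for t in('rack','low_front','high_front','lock_ear','spray_can','gauge_case','tape_roll','screwdriver','jar','spool'):
        print(n,t,[(np.round(r['point'],3).tolist(),round(r['confidence'],2)) for r in finder.find_in(t,n)[:3]])
print(telemetry.get_obs()['time_s'])
E
```

```text
pics
{'time_s': np.float64(0.0), 'qpos': array([-1.242,  0.301,  1.522, -0.   ,  1.321, -0.067]), 'joint_vel': array([-0.   , -0.001,  0.   ,  0.002,  0.   ,  0.   ]), 'tau': array([-0.0000e+00, -5.3180e+01, -3.5273e+01,  7.1000e-02,  2.4000e-02,
       -0.0000e+00]), 'ee_pos': array([ 0.212, -0.507,  0.404]), 'eef_rot': array([-3.14 , -0.   ,  0.396]), 'force': array([-0.256, -0.137,  0.569]), 'moment': array([ 0.037,  0.071, -0.049]), 'grip_force': np.float64(0.0), 'grip_width': np.float64(0.094)}
top rack [([0.647, -0.057, 0.12], 0.98)]
top low_front [([0.534, -0.143, 0.016], 0.66)]
top high_front [([0.554, -0.001, 0.063], 0.57), ([0.412, -0.005, 0.023], 0.44)]
top lock_ear [([0.597, -0.012, 0.125], 0.78)]
top spray_can [([0.653, 0.225, 0.152], 0.58)]
top gauge_case []
top tape_roll [([0.696, 0.021, 0.147], 0.89)]
top screwdriver [([0.412, -0.007, 0.024], 0.6), ([0.531, -0.319, 0.024], 0.31)]
top jar [([0.653, 0.224, 0.15], 0.66), ([0.373, -0.18, 0.056], 0.63)]
top spool [([0.368, 0.188, 0.031], 0.71)]
side rack [([0.649, 0.021, 0.123], 0.82)]
side low_front [([0.538, -0.137, 0.035], 0.75)]
side high_front [([0.554, -0.001, 0.084], 0.77)]
side lock_ear [([0.596, 0.013, 0.121], 0.72)]
side spray_can [([0.651, 0.252, 0.105], 0.56)]
side gauge_case [([0.532, -0.312, 0.025], 0.63), ([0.365, 0.197, 0.034], 0.57)]
side tape_roll [([0.696, 0.03, 0.139], 0.67)]
side screwdriver [([0.409, 0.001, 0.019], 0.59)]
side jar [([0.372, -0.167, 0.038], 0.69)]
side spool [([0.363, 0.198, 0.036], 0.84)]
1.1
```

```bash
python3 - <<'E'
from h import *
a=cv2.imread('pics/top0.png');b=cv2.imread('pics/side0.png')
cv2.imwrite('pics/v1.png',a);cv2.imwrite('pics/v2.png',b)
E
```

```text
(no output)
```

View pics/top0.png

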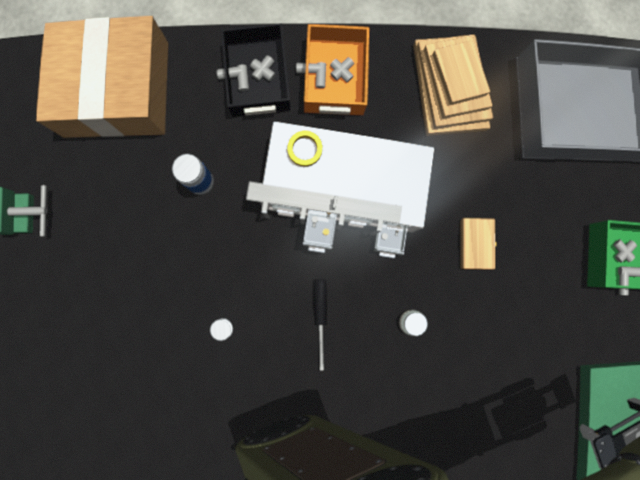

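View pics/side0.png

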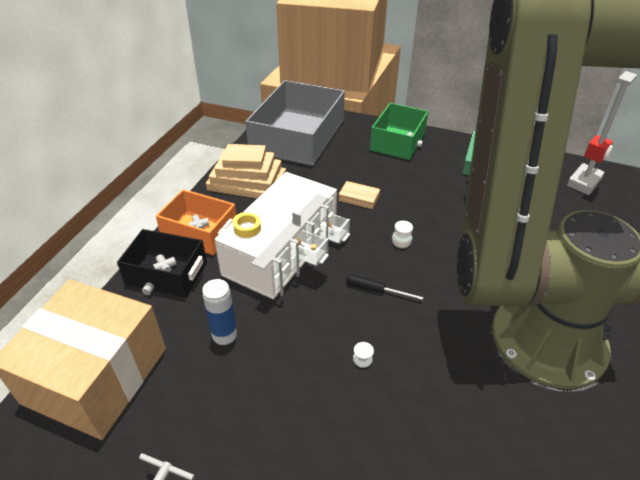

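```bash
python3 - <<'E'
from h import *
z=np.load('pics/top0.npz');W=world('top',z['d']);d=z['d']
m=finder  # no calls
box=(W[...,0]>.5)&(W[...,0]<.78)&(W[...,1]>-.26)&(W[...,1]<.19)&(d>0)
r=box&(W[...,2]>.112)&(W[...,2]<.132)
P=W[r][:,:2].astype(np.float32); print(len(P))
# top area without the bar: use points z .115-.1225
print(np.percentile(W[r][:,2],[5,25,50,75,95]))
rc=cv2.minAreaRect(P);print(rc,cv2.boxPoints(rc))
# fit edges: rear & ends from mask rows
im=np.zeros((480,640),np.uint8);im[r]=255
# rack rectangle fit: maximise containment with known size 150x300 (+bar overhang ignored): use points behind bar
from scipy.optimize import minimize
best=None
for yaw in np.radians(np.arange(-16,4,.25)):
    R=np.array([[np.cos(yaw),-np.sin(yaw)],[np.sin(yaw),np.cos(yaw)]])
    q=P@R # in rack axes
    xb=np.percentile(q[:,0],99.5)
    back=q[(q[:,0]>xb-.09)]
    lo,hi=np.percentile(back[:,1],[.5,99.5])
    w=hi-lo
    # sharpness of rear edge
    s=np.std([np.max(back[(back[:,1]>a)&(back[:,1]<a+.02),0]) for a in np.arange(lo+.01,hi-.03,.02)])
    if best is None or s<best[0]: best=(s,yaw,xb,lo,hi)
s,yaw,xb,lo,hi=best
R=np.array([[np.cos(yaw),-np.sin(yaw)],[np.sin(yaw),np.cos(yaw)]])
c=R@np.array([xb-.075,(lo+hi)/2]);print('yaw',np.degrees(yaw),s,'w',hi-lo,'c',c)
def loc(p): return (np.array(p)[:2]-c)@R
for n,p in dict(low=[.534,-.143],low2=[.538,-.137],high=[.554,-.001],ear=[.597,-.012],ear2=[.596,.013],tape=[.696,.021],jar=[.373,-.18],spool=[.368,.188],scr=[.412,-.005]).items(): print(n,np.round(loc(p),4))
# local-frame statistics
L=np.dstack([((W[...,:2]-c)@R),W[...,2]])
b=box&(L[...,2]>.1225)&(L[...,2]<.128)
print('bar',np.percentile(L[b],[1,99],axis=0))
e=box&(L[...,2]>.135)&(L[...,2]<.165)&(L[...,0]<-.03)
print('ear',len(L[e]),np.percentile(L[e],[2,50,98],axis=0))
for zz in(.03,.055,.08,.1):
  f=box&(abs(L[...,2]-zz)<.006)&(L[...,0]<-.1); 
  if f.sum(): print(zz,f.sum(),np.percentile(L[f],[2,98],axis=0)[:,:2])
E
```

```text
13015
[0.11770008 0.11992965 0.12152216 0.12344417 0.12651872]
((0.647212028503418, -0.04380512237548828), (0.3248097896575928, 0.16984832286834717), 80.7615737915039) [[ 0.53731644 -0.19046944]
 [ 0.70496166 -0.21773744]
 [ 0.7571076   0.1028592 ]
 [ 0.5894624   0.13012719]]
yaw -9.25 0.0003946744746500902 w 0.2956624432269769 c [ 0.65342072 -0.05639249]
low [-0.1039 -0.1047]
low2 [-0.101  -0.0981]
high [-0.107   0.0387]
ear [-0.0628  0.0347]
ear2 [-0.0678  0.0593]
tape [0.0296 0.0832]
jar [-0.2569 -0.1671]
spool [-0.321   0.1953]
scr [-0.2465  0.0119]
bar [[-0.08670037 -0.14303024  0.12253008]
 [ 0.07222021  0.16824728  0.12774646]]
ear 45 [[-0.06883805  0.01563525  0.13668389]
 [-0.05839593  0.01816264  0.1554967 ]
 [-0.04699987  0.02038485  0.1596885 ]]
0.03 32 [[-0.12932801 -0.12931809]
 [-0.10280866 -0.07784475]]
0.055 121 [[-0.12343718 -0.13033201]
 [-0.1030589  -0.00627702]]
0.08 51 [[-0.1370033   0.01198716]
 [-0.10062791  0.05170254]]
0.1 92 [[-0.13696629  0.00997545]
 [-0.10369622  0.06166284]]
```

The top view shows the rack turned about -9°. The low drawer is in the rightmost column (~390,240), the high drawer in the y=+35 column (~320,230), and the ear is at ~(332,203). The side view agrees. I'll move in front of the low drawer at height with the fingers shut, tool aligned to the rack.

Request:
{"method": "jog_arm", "body": {"rows": [{"gripper": 0, "slide": [0.361, -0.224, 0], "spin": 0.557}, {"gripper": 0, "slide": [0.361, -0.224, 0], "spin": 0.557}, {"gripper": 0, "slide": [0.361, -0.224, 0], "spin": 0.557}, {"gripper": 0, "slide": [0.361, -0.224, 0], "spin": 0.557}, {"gripper": 0, "slide": [0.361, -0.224, 0], "spin": 0.557}, {"gripper": 0, "slide": [0.361, -0.224, 0], "spin": 0.557}, {"gripper": 0, "slide": [0.361, -0.224, 0], "spin": 0.557}, {"gripper": 0, "slide": [0.361, -0.224, 0], "spin": 0.557}]}}

```text
time_s: 1.9
ee_pos: [0.4381, -0.1899, 0.4049]
eef_rot: [3.141, -0.001, -0.161]
force: [0.1, -0.8, -0.8]
grip_width: 0.0334
grip_force: 0.0
```

Request:
{"method": "jog_arm", "body": {"rows": [{"gripper": 0, "slide": [0, 0, 0], "spin": 0}, {"gripper": 0, "slide": [0, 0, 0], "spin": 0}, {"gripper": 0, "slide": [0, 0, 0], "spin": 0}]}}

```text
time_s: 2.2
ee_pos: [0.4369, -0.1925, 0.4046]
eef_rot: [3.141, 0.0, -0.162]
force: [-0.2, -0.1, -0.1]
grip_width: 0.0093
grip_force: 0.0
```

```bash
cat >> h.py <<'E'
from scipy.spatial.transform import Rotation as Ro
YAW=np.radians(-9.25);C=np.array([.6534,-.0564]);RR=np.array([[np.cos(YAW),-np.sin(YAW)],[np.sin(YAW),np.cos(YAW)]])
def wristw(f):
    o=telemetry.get_obs();p,d=snap('wrist',f);i=cams.camera_info('wrist');K=np.array(i['camera_matrix']);v,u=np.mgrid[:480,:640]
    pts=cv2.undistortPoints(np.stack([u,v],-1).reshape(-1,1,2).astype(np.float64),K,np.array([i['k1'],0,0,0.])).reshape(480,640,2)
    c=np.dstack([pts*d[...,None],d]);T=np.array(i['tool_from_camera']);c=c@T[:3,:3].T+T[:3,3]
    W=c@Ro.from_euler('xyz',o['eef_rot']).as_matrix().T+o['ee_pos'];W[d==0]=np.nan;return p,W
def rk(W): return np.dstack([(W[...,:2]-C)@RR,W[...,2]])
E
python3 - <<'E'
from h import *
p,W=wristw('w1');L=rk(W)
for n in('low_front','high_front','lock_ear'):
  for r in finder.find_in(n,'wrist')[:2]: q=np.array(r['point']);print(n,np.round(rk(q[None,None])[0,0],4),r['confidence'])
np.save('pics/w1L.npy',L)
print(telemetry.get_obs()['time_s'],np.nanpercentile(L.reshape(-1,3),[1,99],axis=0))
E
```

```text
low_front [-0.0985 -0.0997  0.0164] 0.63
high_front [-0.11    0.0443  0.0753] 0.94
high_front [-0.0608 -0.0397  0.1205] 0.49
lock_ear [-0.0636 -0.036   0.1205] 0.88
2.4 [[-0.50219445 -0.4778534  -0.0029679 ]
 [-0.02010521  0.15429537  0.32575771]]
```

View pics/w1.png

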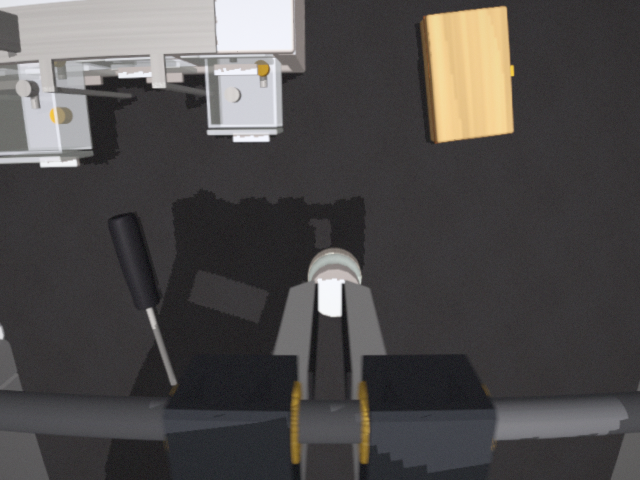

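```bash
python3 - <<'E'
import numpy as np
L=np.load('pics/w1L.npy')
for (v,u) in [(131,210),(131,230),(131,245),(131,265),(131,280),(137,236),(137,252),(137,267),(130,209),(130,281),(155,10),(154,50),(152,90),(75,160),(85,158),(70,48),(60,275),(40,295),(60,290),(62,300),(68,298)]: print(v,u,np.round(L[v,u],4))
s=L[55:66,225:290]
m=(L[...,2]>.05)&(L[...,2]<.062)&(L[...,1]<-.07)&(L[...,1]>-.15)&(L[...,0]>-.15); v,u=np.where(m);print(m.sum(),np.percentile(L[m],[1,50,99],axis=0))
m=(L[...,2]>.116)&(L[...,2]<.1215)&(L[...,1]<-.1);print(np.nanpercentile(L[m],[1,99],axis=0))
m=(L[...,2]>.1225)&(L[...,2]<.127);print('bar',m.sum(),np.nanpercentile(L[m],[.5,99.5],axis=0))
E
```

```text
131 210 [-0.1205 -0.0794  0.0554]
131 230 [-0.1206 -0.0949  0.0568]
131 245 [-0.1208 -0.1058  0.0551]
131 265 [-0.1209 -0.121   0.0561]
131 280 [-0.1219 -0.1292  0.0293]
137 236 [-0.1268 -0.0909  0.0183]
137 252 [-0.1269 -0.1045  0.0188]
137 267 [-0.1271 -0.1169  0.0179]
130 209 [-0.1197 -0.0786  0.0549]
130 281 [-0.1213 -0.1294  0.0231]
155 10 [-0.1324  0.0607  0.0878]
154 50 [-0.1327  0.03    0.0862]
152 90 [-0.1336  0.0111  0.0653]
75 160 [-0.0856 -0.0698  0.1221]
85 158 [-0.0913 -0.0685  0.1229]
70 48 [-0.0796  0.0007  0.1209]
60 275 [-0.0697 -0.1291  0.0488]
40 295 [-0.0651 -0.1483  0.105 ]
60 290 [-0.0739 -0.143   0.0822]
62 300 [-0.0719 -0.1478  0.0541]
68 298 [-0.0737 -0.1447  0.031 ]
1031 [[-0.12303042 -0.14846205  0.0502342 ]
 [-0.11632888 -0.10639946  0.05263641]
 [-0.03659975 -0.07275299  0.06118839]]
[[-0.07353588 -0.147821    0.11649067]
 [-0.04500109 -0.10338686  0.12070197]]
bar 6788 [[-0.09131063 -0.10315688  0.1225085 ]
 [-0.04207089  0.02723644  0.12631193]]
```

```bash
python3 - <<'E'
import numpy as np
from h import *
L=np.load('pics/w1L.npy'); o=telemetry.get_obs();t=rk(o['ee_pos'][None,None])[0,0];print(t,o['grip_width'],o['eef_rot'])
D=L-t
for z in np.arange(-.2,-.05,.01):
    m=(abs(D[...,2]-z)<.005)&(abs(D[...,0])<.06)&(abs(D[...,1])<.12)
    if m.sum()>5: print(round(z,3),m.sum(),np.round(np.percentile(D[m][:,:2],[1,99],axis=0),4).tolist())
E
```

```text
[-0.19183589 -0.16937366  0.40470678] 0.00037110686349976134 [ 3.14155886e+00 -4.57913056e-05 -1.63039559e-01]
-0.2 180 [[-0.0059, -0.0121], [0.0111, 0.0121]]
-0.19 498 [[0.0087, -0.0158], [0.0111, 0.0166]]
-0.18 691 [[-0.0051, -0.0161], [0.0111, 0.0169]]
-0.17 766 [[-0.0037, -0.0161], [0.0115, 0.017]]
-0.16 930 [[-0.0021, -0.0163], [0.0116, 0.0172]]
-0.15 1176 [[-0.0045, -0.0163], [0.0115, 0.0171]]
-0.14 1209 [[-0.0051, -0.0163], [0.0115, 0.0172]]
-0.13 785 [[-0.001, -0.0082], [0.0115, 0.009]]
-0.12 225 [[-0.0082, -0.0075], [0.0116, 0.0083]]
-0.11 154 [[-0.0085, -0.0058], [0.0036, 0.0068]]
-0.1 5078 [[-0.0046, -0.0728], [0.0353, 0.0741]]
-0.09 23234 [[0.0063, -0.0589], [0.0354, 0.0731]]
-0.08 23278 [[0.0207, -0.0426], [0.0354, 0.0458]]
```

The wrist view shows the low drawer face at about (245,131), with its lip in front, and no strip on its right side. I'll push at the right edge of the face, clear of the upper drawer's lip.

Request:
{"method": "jog_arm", "body": {"rows": [{"gripper": 0, "slide": [0.027, -0.034, 0], "spin": 0}, {"gripper": 0, "slide": [0.027, -0.034, 0.05], "spin": 0}, {"gripper": 0, "slide": [0.027, -0.034, 0.1], "spin": 0}, {"gripper": 0, "slide": [0.027, -0.034, 0.14], "spin": 0}, {"gripper": 0, "slide": [0.027, -0.034, 0.161], "spin": 0}, {"gripper": 0, "slide": [0.027, -0.034, 0.161], "spin": 0}, {"gripper": 0, "slide": [0.027, -0.034, 0.161], "spin": 0}]}}

```text
time_s: 3.1
ee_pos: [0.4695, -0.1631, 0.2444]
eef_rot: [3.142, -0.0, -0.162]
force: [0.4, -0.3, 0.1]
grip_width: 0.0006
grip_force: 0.0
```

```bash
python3 - <<'E'
from h import *
o=telemetry.get_obs();print(rk(o['ee_pos'][None,None])[0,0],o['grip_width'],o['eef_rot'],o['force'],o['time_s'])
E
```

```text
[-0.16430527 -0.13490147  0.24443052] 0.0005573446117620611 [ 3.14150341e+00 -3.91567985e-04 -1.61983283e-01] [ 0.36731847 -0.26377534  0.05723762] 3.1
```

Request:
{"method": "jog_arm", "body": {"rows": [{"gripper": 0, "slide": [0.02, 0, 0], "spin": 0}, {"gripper": 0, "slide": [0.035, 0, 0], "spin": 0}, {"gripper": 0, "slide": [0.048, 0, 0], "spin": 0}, {"gripper": 0, "slide": [0.058, 0, 0], "spin": 0}, {"gripper": 0, "slide": [0.066, 0, 0], "spin": 0}, {"gripper": 0, "slide": [0.072, 0, 0], "spin": 0}, {"gripper": 0, "slide": [0.072, 0, 0], "spin": 0}, {"gripper": 0, "slide": [0.072, 0, 0], "spin": 0}]}}

```text
time_s: 3.9
ee_pos: [0.5404, -0.1741, 0.2437]
eef_rot: [-3.142, -0.0, -0.161]
force: [-0.0, 0.2, -0.7]
grip_width: 0.0003
grip_force: 0.0
```

Request:
{"method": "jog_arm", "body": {"rows": [{"gripper": 0, "slide": [0.002, 0, 0], "spin": 0}, {"gripper": 0, "slide": [0.004, 0, 0], "spin": 0}, {"gripper": 0, "slide": [0.004, 0, 0], "spin": 0}]}}

```text
time_s: 4.2
ee_pos: [0.5445, -0.1748, 0.2436]
eef_rot: [-3.142, 0.0, -0.161]
force: [-0.9, -0.0, 0.2]
grip_width: 0.0004
grip_force: 0.0
```

Request:
{"method": "jog_arm", "body": {"rows": [{"gripper": 0, "slide": [0.001, 0, 0], "spin": 0}, {"gripper": 0, "slide": [0.002, 0, 0], "spin": 0}, {"gripper": 0, "slide": [0.003, 0, 0], "spin": 0}, {"gripper": 0, "slide": [0.003, 0, 0], "spin": 0}]}}

```text
time_s: 4.6
ee_pos: [0.5475, -0.1753, 0.2436]
eef_rot: [3.142, -0.0, -0.161]
force: [-0.7, 0.8, -0.3]
grip_width: 0.0006
grip_force: 0.2
```

```bash
python3 - <<'E'
from h import *
o=telemetry.get_obs();print(rk(o['ee_pos'][None,None])[0,0],o['force'],o['moment'],o['time_s'])
p,d=snap('side','s1');W=world('side',d)
for r in finder.find_in('low_front','side')[:2]: print(rk(np.array(r['point'])[None,None]),r['confidence'])
cv2.imwrite('pics/s1c.png',cv2.resize(p[170:320,200:420,::-1],None,fx=3,fy=3))
E
```

```text
[-0.08542389 -0.13438741  0.24362388] [-0.74878777  0.75531185 -0.25470491] [0.05791948 0.07447851 0.01336782] 4.6
[[[-0.07596155 -0.08663685  0.0335    ]]] 0.69
```

View pics/s1c.png

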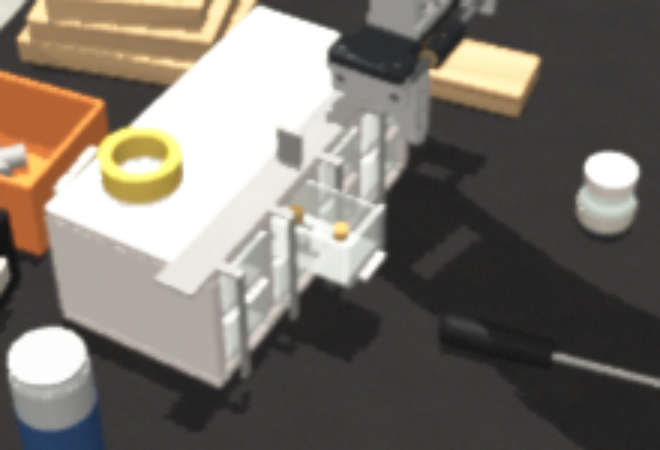

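The crop shows the low drawer nearly flush at about (385,150) and the fingers beside the strip. I'll push on until the stop shows in the force.

Request:
{"method": "jog_arm", "body": {"rows": [{"gripper": 0, "slide": [0.001, 0, 0], "spin": 0}, {"gripper": 0, "slide": [0.002, 0, 0], "spin": 0}, {"gripper": 0, "slide": [0.002, 0, 0], "spin": 0}]}}

```text
time_s: 5.0
ee_pos: [0.5487, -0.1755, 0.2436]
eef_rot: [-3.141, 0.004, -0.161]
force: [-16.3, 2.2, 9.9]
grip_width: 0.0004
grip_force: 7.9
```

Request:
{"method": "jog_arm", "body": {"rows": [{"gripper": 0, "slide": [0.001, 0, 0], "spin": 0}, {"gripper": 0, "slide": [0.002, 0, 0], "spin": 0}, {"gripper": 0, "slide": [0.002, 0, 0], "spin": 0}]}}

```text
time_s: 5.3
ee_pos: [0.5496, -0.1757, 0.2436]
eef_rot: [-3.141, 0.009, -0.161]
force: [-35.6, 5.8, 22.3]
grip_width: 0.0006
grip_force: 18.2
```

Contact with the stop is firm. I'll back off, then go to the front of the upper drawer.

Request:
{"method": "jog_arm", "body": {"rows": [{"gripper": 0, "slide": [-0.02, 0, 0], "spin": 0}, {"gripper": 0, "slide": [-0.06, 0, 0], "spin": 0}, {"gripper": 0, "slide": [-0.098, 0, 0], "spin": 0}, {"gripper": 0, "slide": [-0.098, 0, -0.04], "spin": 0}, {"gripper": 0, "slide": [-0.098, -0.04, -0.08], "spin": 0}, {"gripper": 0, "slide": [-0.098, -0.085, -0.1], "spin": 0}, {"gripper": 0, "slide": [-0.098, -0.13, -0.1], "spin": 0}, {"gripper": 0, "slide": [-0.098, -0.17, -0.1], "spin": 0}]}}

```text
time_s: 6.1
ee_pos: [0.4819, 0.0097, 0.345]
eef_rot: [-3.141, -0.003, -0.161]
force: [0.5, -0.2, 0.5]
grip_width: 0.0007
grip_force: 0.0
```

```bash
python3 - <<'E'
from h import *
o=telemetry.get_obs();print(rk(o['ee_pos'][None,None])[0,0],o['eef_rot'],o['force'],o['time_s'])
p,W=wristw('w2');L=rk(W);np.save('pics/w2L.npy',L)
m=(L[...,2]>.1)&(L[...,2]<.112)&(L[...,0]<-.1)&(L[...,0]>-.16)&(abs(L[...,1]-.036)<.04);print(m.sum(),np.percentile(L[m],[2,50,98],axis=0))
m=(L[...,2]>.13)&(L[...,2]<.162)&(abs(L[...,0]+.058)<.02)&(abs(L[...,1]-.018)<.02);print('ear',m.sum(),np.percentile(L[m],[2,50,98],axis=0))
m=(L[...,2]>.1)&(L[...,2]<.128)&(L[...,0]>-.1)&(L[...,0]<-.085)&(abs(L[...,1])<.2)
import collections
print(np.unique(np.round(L[m][:,1],2),return_counts=True))
m=(L[...,2]>.122)&(L[...,2]<.128)&(abs(L[...,1]-.04)<.02);print('bar x',np.percentile(L[m],[1,99],axis=0))
E
```

```text
[-0.17986887  0.03772001  0.34500446] [-3.14113129e+00 -2.83263591e-03 -1.61065706e-01] [ 0.52257383 -0.20245196  0.48030751] 6.1
1823 [[-0.13626286  0.01106556  0.10021024]
 [-0.13258716  0.03676517  0.10253649]
 [-0.10210595  0.06283604  0.10663792]]
ear 804 [[-0.06875237  0.01665392  0.1311967 ]
 [-0.06310945  0.01981934  0.15266806]
 [-0.05392426  0.02142043  0.15475291]]
(array([-0.07, -0.06, -0.  ,  0.01,  0.06,  0.07,  0.08,  0.14,  0.15]), array([307, 164, 307, 210, 126, 358,  17, 445,  18]))
bar x [[-0.07353787  0.02122174  0.12202164]
 [-0.04859738  0.05964447  0.12457128]]
```

View pics/w2.png

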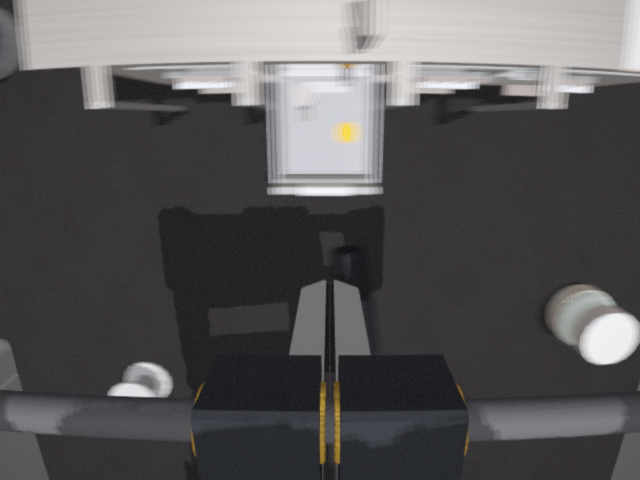

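The view shows the fingers centred on the upper drawer, whose face is at about (325,188). The other lips at the top right are all in line, so the low drawer is shut. I'll lower the tool and push.

Request:
{"method": "jog_arm", "body": {"rows": [{"gripper": 0, "slide": [0, 0, 0.04], "spin": 0}, {"gripper": 0, "slide": [0, 0, 0.057], "spin": 0}, {"gripper": 0, "slide": [0.02, 0, 0.057], "spin": 0}, {"gripper": 0, "slide": [0.037, 0, 0.057], "spin": 0}, {"gripper": 0, "slide": [0.052, 0, 0.057], "spin": 0}, {"gripper": 0, "slide": [0.066, 0, 0.057], "spin": 0}, {"gripper": 0, "slide": [0.077, 0, 0.057], "spin": 0}, {"gripper": 0, "slide": [0.084, 0, 0.057], "spin": 0}]}}

```text
time_s: 6.95
ee_pos: [0.5653, -0.006, 0.2865]
eef_rot: [-3.142, 0.0, -0.161]
force: [-1.9, 0.1, -0.6]
grip_width: 0.0008
grip_force: 0.9
```

Request:
{"method": "jog_arm", "body": {"rows": [{"gripper": 0, "slide": [0.003, 0, 0], "spin": 0}, {"gripper": 0, "slide": [0.006, 0, 0], "spin": 0}, {"gripper": 0, "slide": [0.009, 0, 0], "spin": 0}, {"gripper": 0, "slide": [0.009, 0, 0], "spin": 0}]}}

```text
time_s: 7.35
ee_pos: [0.5738, -0.0073, 0.2868]
eef_rot: [-3.142, -0.001, -0.161]
force: [0.8, 0.3, -0.5]
grip_width: 0.001
grip_force: 0.0
```

Request:
{"method": "jog_arm", "body": {"rows": [{"gripper": 0, "slide": [0.001, 0, 0], "spin": 0}, {"gripper": 0, "slide": [0.002, 0, 0], "spin": 0}, {"gripper": 0, "slide": [0.002, 0, 0], "spin": 0}]}}

```text
time_s: 7.65
ee_pos: [0.5756, -0.0076, 0.2868]
eef_rot: [-3.142, 0.0, -0.161]
force: [-3.2, 0.1, 2.1]
grip_width: 0.0004
grip_force: 1.8
```

Request:
{"method": "jog_arm", "body": {"rows": [{"gripper": 0, "slide": [0.001, 0, 0], "spin": 0}, {"gripper": 0, "slide": [0.002, 0, 0], "spin": 0}, {"gripper": 0, "slide": [0.002, 0, 0], "spin": 0}]}}

```text
time_s: 7.95
ee_pos: [0.5767, -0.0077, 0.2868]
eef_rot: [3.141, 0.005, -0.161]
force: [-20.2, 2.8, 12.7]
grip_width: 0.0004
grip_force: 10.3
```

```bash
python3 - <<'E'
from h import *
o=telemetry.get_obs();print(rk(o['ee_pos'][None,None])[0,0],o['eef_rot'],o['force'],o['time_s'])
E
```

```text
[-0.08352802  0.03572235  0.28676174] [ 3.14129844  0.00528765 -0.16102632] [-20.20883469   2.76425701  12.7253031 ] 7.95
```

Both drawers are against their stops. I'll back off, go up, and look.

Request:
{"method": "jog_arm", "body": {"rows": [{"gripper": 0, "slide": [-0.02, 0, 0], "spin": 0}, {"gripper": 0, "slide": [-0.05, 0, 0], "spin": 0}, {"gripper": 0, "slide": [-0.08, 0, -0.03], "spin": 0}, {"gripper": 0, "slide": [-0.08, 0, -0.08], "spin": 0}, {"gripper": 0, "slide": [-0.08, 0, -0.12], "spin": 0}, {"gripper": 0, "slide": [-0.08, 0, -0.12], "spin": 0}, {"gripper": 0, "slide": [-0.08, 0, -0.12], "spin": 0}]}}

```text
time_s: 8.65
ee_pos: [0.4986, 0.0049, 0.407]
eef_rot: [-3.141, -0.002, -0.161]
force: [0.3, -0.5, -0.1]
grip_width: 0.0004
grip_force: 0.0
```

```bash
python3 - <<'E'
from h import *
o=telemetry.get_obs();print(rk(o['ee_pos'][None,None])[0,0],o['eef_rot'],o['force'],o['time_s'])
p,W=wristw('w3');L=rk(W)
for nm,c,z in(('low',-.105,(.03,.058)),('high',.035,(.075,.108))):
  m=(L[...,2]>z[0])&(L[...,2]<z[1])&(L[...,0]<-.06)&(L[...,0]>-.13)&(abs(L[...,1]-c)<.02)
  print(nm,m.sum(),np.percentile(L[m][:,0],[2,20,50]) if m.sum() else '')
m=(L[...,2]>.13)&(L[...,2]<.162)&(abs(L[...,0]+.058)<.02)&(abs(L[...,1]-.018)<.02);print('ear',m.sum(),np.percentile(L[m],[2,50,98],axis=0))
E
```

```text
[-0.16265641  0.03560464  0.40698898] [-3.14138179e+00 -1.88079661e-03 -1.61220919e-01] [ 0.34274665 -0.48891924 -0.11725396] 8.65
low 7 [-0.07483345 -0.07480664 -0.07477064]
high 124 [-0.07421315 -0.07418528 -0.07387025]
ear 519 [[-0.06843396  0.01669999  0.13347878]
 [-0.05762249  0.01959561  0.15328798]
 [-0.04734193  0.02162581  0.15493704]]
```

View pics/w3.png

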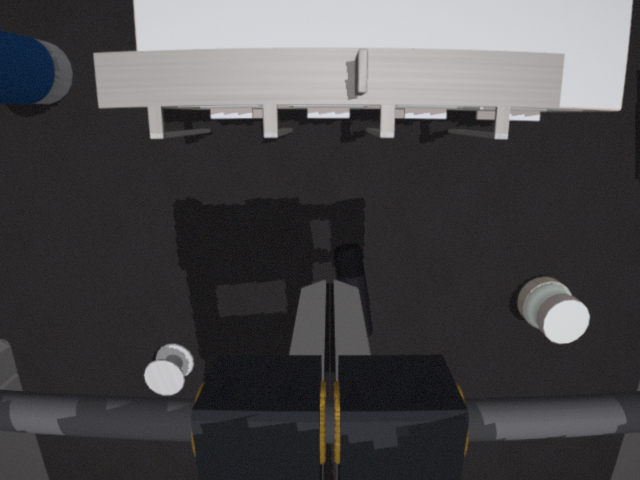

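All four lips line up at rows of about 112, so both drawers are shut; the ear is at (362,72). I'll go to the ear's left side and lower the tips behind it.

Request:
{"method": "jog_arm", "body": {"rows": [{"gripper": 0, "slide": [0.045, -0.01, 0], "spin": 0}, {"gripper": 0, "slide": [0.085, -0.022, 0], "spin": 0}, {"gripper": 0, "slide": [0.105, -0.022, 0], "spin": 0}, {"gripper": 0, "slide": [0.105, -0.022, 0], "spin": 0}, {"gripper": 0, "slide": [0.105, -0.022, 0.04], "spin": 0}, {"gripper": 0, "slide": [0.105, -0.022, 0.071], "spin": 0}, {"gripper": 0, "slide": [0.105, -0.022, 0.071], "spin": 0}]}}

```text
time_s: 9.4
ee_pos: [0.6047, 0.0098, 0.3305]
eef_rot: [3.141, 0.009, -0.161]
force: [0.8, 0.7, -0.5]
grip_width: 0.0005
grip_force: 0.0
```

```bash
python3 - <<'E'
from h import *
o=telemetry.get_obs();print(rk(o['ee_pos'][None,None])[0,0],o['eef_rot'],o['force'],o['time_s'])
E
```

```text
[-0.0586919   0.05747547  0.33046305] [ 3.14055194  0.00892294 -0.1612963 ] [ 0.82762007  0.6577952  -0.52085005] 9.4
```

Request:
{"method": "jog_arm", "body": {"rows": [{"gripper": 0, "slide": [0, 0, 0], "spin": 0}, {"gripper": 0, "slide": [0, 0.015, 0], "spin": 0}, {"gripper": 0, "slide": [0, 0.025, 0], "spin": 0}, {"gripper": 0, "slide": [0, 0.034, 0], "spin": 0}, {"gripper": 0, "slide": [0, 0.042, 0], "spin": 0}, {"gripper": 0, "slide": [0, 0.049, 0], "spin": 0}, {"gripper": 0, "slide": [0, 0.054, 0], "spin": 0}, {"gripper": 0, "slide": [0, 0.054, 0], "spin": 0}]}}

```text
time_s: 10.2
ee_pos: [0.5971, -0.0442, 0.3356]
eef_rot: [3.141, 0.0, -0.162]
force: [0.5, -0.1, 0.2]
grip_width: 0.0008
grip_force: 0.0
```

Request:
{"method": "jog_arm", "body": {"rows": [{"gripper": 0, "slide": [0, 0.002, 0], "spin": 0}, {"gripper": 0, "slide": [0, 0.004, 0], "spin": 0}, {"gripper": 0, "slide": [0, 0.004, 0], "spin": 0}]}}

```text
time_s: 10.5
ee_pos: [0.5965, -0.0475, 0.3355]
eef_rot: [3.142, 0.0, -0.161]
force: [-1.0, 0.5, -0.1]
grip_width: 0.0004
grip_force: 0.1
```

Request:
{"method": "jog_arm", "body": {"rows": [{"gripper": 0, "slide": [0, 0.001, 0], "spin": 0}, {"gripper": 0, "slide": [0, 0.002, 0], "spin": 0}, {"gripper": 0, "slide": [0, 0.002, 0], "spin": 0}]}}

```text
time_s: 10.8
ee_pos: [0.5963, -0.0486, 0.3355]
eef_rot: [-3.14, 0.0, -0.161]
force: [2.0, 9.2, -1.0]
grip_width: 0.0006
grip_force: 4.9
```

Request:
{"method": "jog_arm", "body": {"rows": [{"gripper": 0, "slide": [0, 0.002, 0], "spin": 0}, {"gripper": 0, "slide": [0, 0.002, 0], "spin": 0}, {"gripper": 0, "slide": [0, 0.002, 0], "spin": 0}]}}

```text
time_s: 11.1
ee_pos: [0.5961, -0.0492, 0.3355]
eef_rot: [-3.137, 0.0, -0.16]
force: [2.6, 20.9, -1.5]
grip_width: 0.0006
grip_force: 10.9
```

```bash
python3 - <<'E'
from h import *
o=telemetry.get_obs();print(rk(o['ee_pos'][None,None])[0,0],o['eef_rot'],o['force'],o['time_s'])
E
```

```text
[-0.05767433 -0.00208803  0.3355427 ] [-3.13678046e+00  3.76367870e-05 -1.59707149e-01] [ 2.56836695 20.93996508 -1.5327305 ] 11.1
```

At the stop, where predicted. Back off, rise, and check.

Request:
{"method": "jog_arm", "body": {"rows": [{"gripper": 0, "slide": [0, -0.02, 0], "spin": 0}, {"gripper": 0, "slide": [0, -0.025, -0.02], "spin": 0}, {"gripper": 0, "slide": [0, -0.025, -0.065], "spin": 0}, {"gripper": 0, "slide": [-0.04, -0.025, -0.08], "spin": 0}, {"gripper": 0, "slide": [-0.085, -0.025, -0.08], "spin": 0}, {"gripper": 0, "slide": [-0.12, -0.025, -0.08], "spin": 0}, {"gripper": 0, "slide": [-0.12, -0.025, -0.08], "spin": 0}, {"gripper": 0, "slide": [-0.12, -0.025, -0.08], "spin": 0}]}}

```text
time_s: 11.9
ee_pos: [0.4813, -0.0075, 0.4163]
eef_rot: [3.141, -0.001, -0.161]
force: [0.1, -1.0, 0.1]
grip_width: 0.0004
grip_force: 0.0
```

```bash
python3 - <<'E'
from h import *
p,W=wristw('w4');L=rk(W)
m=(L[...,2]>.13)&(L[...,2]<.162)&(abs(L[...,0]+.058)<.02)&(abs(L[...,1]+.018)<.03);print('ear',m.sum(),np.percentile(L[m],[2,50,98],axis=0))
m=(L[...,2]>.115)&(L[...,2]<.128)&(L[...,0]>-.1)&(L[...,0]<-.085)
y=L[m][:,1]; 
for c in(-.105,-.035,.035,.105): k=abs(y-c)<.02; print(c,k.sum(),np.median(y[k]) if k.any() else '')
for n in('tape_roll','jar','spool','screwdriver','spray_can','gauge_case'):
  pass
p,d=snap('top','t2')
for n in('tape_roll','jar','spool','screwdriver','spray_can'): print(n,[np.round(r['point'],3).tolist() for r in finder.find_in(n,'top')[:2]])
print(telemetry.get_obs()['time_s'])
E
```

```text
ear 649 [[-0.0688488  -0.01781489  0.13130067]
 [-0.05848234 -0.01424924  0.15283402]
 [-0.04779994 -0.01284922  0.15479875]]
-0.105 201 -0.10190273215290344
-0.035 189 -0.0327574593100055
0.035 172 0.03694218004343698
0.105 176 0.10613399192261967
tape_roll [[0.697, 0.021, 0.145]]
jar [[0.378, -0.182, 0.057], [0.413, -0.002, 0.022]]
spool [[0.368, 0.19, 0.035], [0.651, 0.226, 0.152]]
screwdriver [[0.409, -0.003, 0.025]]
spray_can [[0.652, 0.223, 0.148]]
12.25
```

View pics/w4.png

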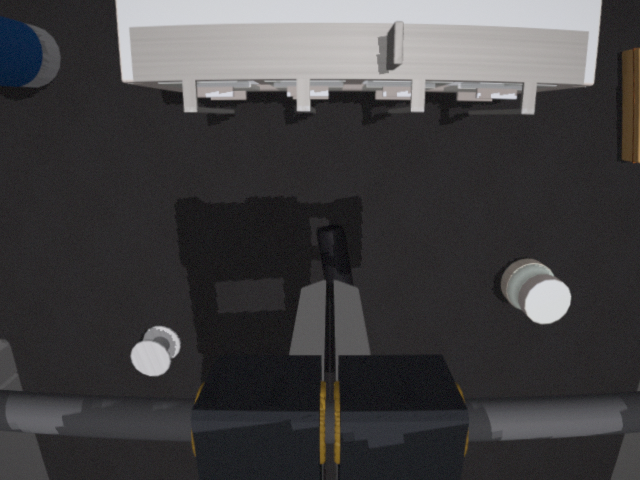

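The strips now stand in front of the drawers' middles, with lips and strips matching in perspective. The ear has moved 34 mm and the bystanders that showed in the picture are where they were. I'll hand in.

```bash
python3 -c "
from station import workorder
print(workorder.hand_in())"
```

```text
the job is handed in; nothing more can be done
None
```

I pushed both drawers shut, then slid the locking bar to its end stop, and handed the job in at about 12 s. The hand-in returned no verdict. The last check found the bystanders in place, except the gauge case, which I did not re-measure.

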